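# Dock a loaded can tray in the inspection bay

### The job

Slide the tray with its four open cans into the inspection bay, under the sensor bridge, until its plug is fully in the socket at the back and the end of the tray is flush against the dock, then let go. Keep all four cans standing on the tray, and leave the other things on the table where they are.

Things in the scene. Friction and masses are not known exactly. Their poses are not given: they have to be found in the camera images.
- tray: aluminium tray lying on the table, 160 mm long (x), 148 mm wide (y), walls 20 mm high; side flanges 16 to 20 mm above the table make it 172 mm wide over all. Origin at the centre of its underside, z up, +x towards its leading end, which carries the plug; the handle is on the other end. About 0.65 kg with the cans.
- handle (a point): middle of the tray's upright black grip block, at tray (-120, 0, 45) mm, so 45 mm above the table. The block is 24 mm wide along tray y (pinch it across this), 50 mm long along tray x (-145 to -95 mm); its top is 70 mm above the table. Axes as the tray's.
- plug (a point): nose of the tray's grey block plug, at tray (113, 0, 17) mm. The plug is 50 mm wide (y), 6 to 28 mm above the table, and stands 33 mm out of the tray's end wall (x = 80 mm); the corners of its nose are rounded to 5 mm. Axes as the tray's.
- bay: fixed docking bay, open at the front, no floor: the tray slides on the table. Origin on the table, where the tray's origin is when home; +x is the way in, z up. Side channels: x = -70 to 140 mm, inner faces at y = +-96 mm; lips 25 to 31 mm up reach in to y = +-82 mm above the tray's flanges. The tray has 10 mm play to each side.
- mouth (a point): centre of the bay's mouth, on the table at bay (-125, 0, 0) mm, between flared lead-ins that widen from the channels (y = +-96 mm at x = -70) to about y = +-118 mm here. Axes as the bay's.
- bridge (a point): middle of the lower front edge of the white sensor bridge, at bay (-128, 0, 135) mm. The bridge covers x = -128 to -50 mm, from 135 to 190 mm up (240 with the box on it), on posts at y = +-139 to 161 mm. A home tray's handle is right under this edge: an upright gripper strikes it, so tilt the tool about 40 degrees, its fingertips leading into the bay.
- dock_face (a point): bay (80, 0, 17) mm: on the front of the black dock, under a flat cowl 51 mm high. Its socket hole (54 mm wide, 38 mm high, 42 mm deep) lies up to 8 mm left or right of this point along bay y, differently each time, and must be felt for: a plug that misses stops 33 mm short. Home, the tray's end wall is against this face.
- can0: open gold-lacquered tin can, 66 mm diameter, 75 mm tall, empty, one of four standing 2 x 2 on the tray; origin at the centre of its underside, z up
- can1: open gold-lacquered tin can, 66 mm diameter, 75 mm tall, empty, one of four standing 2 x 2 on the tray; origin at the centre of its underside, z up
- can2: open gold-lacquered tin can, 66 mm diameter, 75 mm tall, empty, one of four standing 2 x 2 on the tray; origin at the centre of its underside, z up
- can3: open gold-lacquered tin can, 66 mm diameter, 75 mm tall, empty, one of four standing 2 x 2 on the tray; origin at the centre of its underside, z up
- empty_a: bystander: loose open gold can, 66 mm diameter, 75 mm tall; origin under its centre
- empty_b: bystander: loose open gold can, 66 mm diameter, 75 mm tall; origin under its centre
- tall_can: bystander: loose open gold can, 74 mm diameter, 110 mm tall; origin under its centre
- lids: bystander: stack of can lids, 72 mm diameter, 39 mm tall; origin under its centre
- jar: bystander: closed glass jar, 72 mm diameter, 100 mm tall; origin under its centre
- spatula: bystander: spatula lying on the table, 280 mm long; origin under its middle, handle to its -x

How it is judged:
By the outcome, as a careful person would: the job done as asked, in the order asked, and still so for the second after the job is handed in, with the robot touching nothing.
It also fails if it takes over 67 s, if anything falls off the work surface, if the arm or the gripper's body presses on something with over 40 N, if the wrist force passes 120 N, or if a joint passes its speed limit or range.

### The arm

A 6-joint arm with a two-finger parallel gripper is mounted at the origin on the work surface. World frame = base frame: x ahead of the robot, y to its left, z up, the work surface at z = 0. Lengths are in m, angles in rad, forces in N, time in s.
With the tool pointing down it reaches from about 0.25 to 0.775 m from the base axis. Payload 4 kg.
Tool frame: the origin (TCP) lies midway between the tips of the shut fingers; the grasp point (between the pads) lies 19 mm behind it; z points along the fingers, y is the line along which they close (so a half turn about z gives the same grasp; the last joint's range is limited). The gripper opens to 94 mm and grips with 3 to 60 N. Pads are 16 mm wide; open, the fingers measure 119 mm over their backs; the gripper's body (75 mm by 177 mm) begins 78 mm behind the grasp point.
Start: joints at [1.127, 0.087, 1.371, -0, 1.684, -0.103], TCP at [0.184, 0.518, 0.206] pointing down, gripper open.
Joint ranges: [-3.1, 3.1], [-0.76, 2.03], [0.27, 2.55], [-1.08, 4.22], [0.17, 2.65], [-2.57, 2.57]. Speed limits (rad/s): [2.79, 2.79, 3.14, 3.14, 3.14, 3.14].

### API

Orientations are given as [roll, pitch, yaw] about the fixed x, y, z axes, in that order (R = Rz(yaw) Ry(pitch) Rx(roll)).
In Python, from bench import robot gives the robot as it stands. The module is installed in compiled form; this text tells all that it offers.
- The arm moves only by the tool arm_command, never from a script. Its argument "targets" is a list of rows, each a list of 4 numbers: the shift along the world's x, y, z as a fraction of full scale, then the turn about the world's z as a fraction of full scale. A call has 1 to 8 rows; each row is the pose to reach, as a shift and turn from the pose commanded when the call began; what a row does not reach only later rows make up. Full scale, the value 1, is 0.5 m for a shift and 120 degrees for a turn. A row lasts 1/12 s, in which the tool goes at most 41.7 mm and 7.16 degrees, less where a joint would pass 70% of its speed; a pose out of reach is approached as far as the arm can. A call with a number of a shift or a turn outside -1 to 1 is refused whole. A call with a gripper value outside its range is refused whole. "claw" is the closure, from 0 (fully open) to 1 (shut), set as the call begins (left out, the last holds). The fingers move at their own pace and stop on an object; the grip force is fixed at half the most. Time passes only in rows, so rows that repeat a pose let the fingers close. It gives the time, the measured TCP pose, the force, the opening and the grip force at its end, in the units of the state.
- robot.get_obs(): the state, without advancing time (a new reading comes with each control period).
- robot.snapshot(name): name is "side" or "top"; returns the picture (480x640x3 uint8, red, green, blue); there is no depth.
- robot.camera_info(name): a dict with "vfov" (degrees; the focal length in pixels is half the picture's height over the tangent of half this angle, whatever the lens; pixels are square), "cx", "cy" (the principal point, pixels), "extrinsics" (4x4, takes a point from camera to world coordinates). Camera axes: x right, y up, looking along -z (the intrinsics and any distortion apply to the point x, -y, -z); pixel columns grow to the right and rows downward; lengths in m; the calibration is good to about 2 mm. A picture is of the moment at which its call begins. camera_info takes no time and is no camera call.
- robot.close_job(): hands the job in; it is judged then, once.
The state is a dict: "time": time; "joint_positions": joint angles; "qvel": joint speeds; "joint_torque": joint torques, N m; "tool_pos": TCP position; "ee_rot": TCP orientation; "wrist_force": force on the tool from outside, world axes, zero at the start; "wrist_torque": the same for the moment, N m; "width": finger opening in m; "finger_force": force on a finger pad.
Only numpy, scipy, OpenCV 4.12 (cv2) and the standard library are available. Lean on these libraries where they do the work, as an engineer would, in place of code of your own. Each camera call takes 0.05 s, during which the arm holds its last target. There are 200 camera calls.

## Working session

There is one attempt and no reset: what is moved stays moved. The work goes in short steps, Python scripts to look and compute and a tool call to move; the robot and the scene stay as the last step left them, time stands still between calls to the robot, and variables do not carry over. Pictures are saved under pics/ and viewed, at most 10 in all, crops included, and the job is handed in when it is done.

Besides the shell and the picture viewer there is one more tool, called after "Request:" by a JSON object that holds its "fn" and its "kwargs", one argument or row to a line. arm_command: Moves the arm, as the interface text tells. Shift numbers are shares of 0.5 m and turn numbers shares of 120 degrees, none past 1 either way. Its arguments: {"type":"object","properties":{"targets":{"type":"array"},"claw":{"type":"number"}},"required":["targets"]}

```bash
mkdir -p pics; python3 - <<'E'
from bench import robot
import cv2,numpy as np
np.set_printoptions(precision=4,suppress=True)
for n in("side","top"):
    im=robot.snapshot(n); cv2.imwrite(f"pics/{n}0.png",im[:,:,::-1]); print(n,robot.camera_info(n))
print(robot.get_obs())
E
```

```text
side {'vfov': 57.47076876180719, 'cx': 318.58115140314015, 'cy': 235.61515829452503, 'extrinsics': array([[-0.9858,  0.0785, -0.1488,  0.4798],
       [-0.1668, -0.5706,  0.8041,  0.7884],
       [-0.0218,  0.8174,  0.5756,  0.6159],
       [ 0.    ,  0.    ,  0.    ,  1.    ]])}
top {'vfov': 48.20978512858019, 'cx': 320.51747928037094, 'cy': 237.41781220132867, 'extrinsics': array([[ 0.0249,  0.9962, -0.0835,  0.5135],
       [-0.9995,  0.0262,  0.0147,  0.0784],
       [ 0.0168,  0.0831,  0.9964,  1.3027],
       [ 0.    ,  0.    ,  0.    ,  1.    ]])}
{'time': 0.1, 'joint_positions': array([ 1.1269,  0.0879,  1.3721, -0.    ,  1.6836, -0.1031]), 'qvel': array([-0.0018, -0.0001, -0.0042,  0.0005, -0.0003, -0.0004]), 'joint_torque': array([  0.0025, -34.1249, -30.3303,   0.072 ,   0.0303,  -0.0001]), 'tool_pos': array([0.1836, 0.5179, 0.2044]), 'ee_rot': array([-3.1396, -0.0002,  2.8008]), 'wrist_force': array([-0.6094, -0.8184,  0.905 ]), 'wrist_torque': array([0.0169, 0.0056, 0.0597]), 'finger_force': 0.0, 'width': 0.0939930891955848}
```

View pics/top0.png

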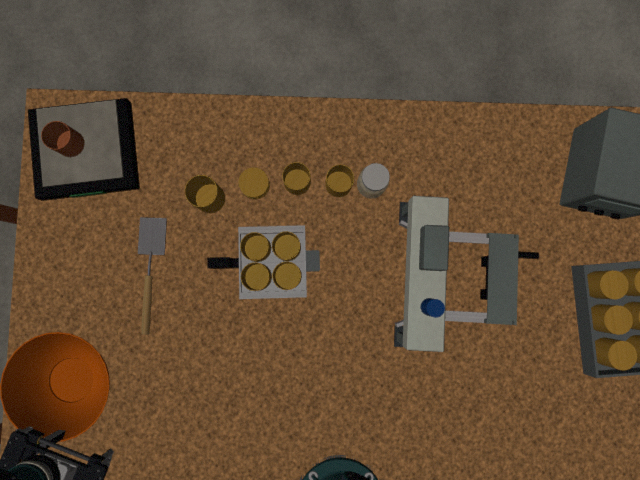

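View pics/side0.png

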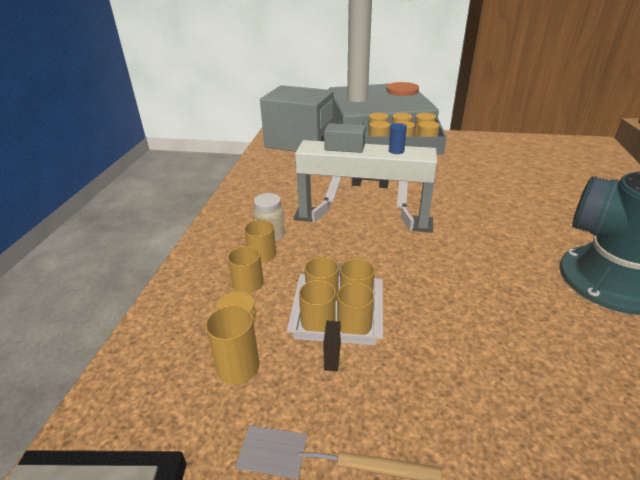

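The top view shows the tray at px (272,262), its grip at (222,263), plug at (313,261), bridge at x≈405-447 and dock at (503,279). Arm commands can't tilt, so the tool stays upright. It can push by the handle from in front of the bridge, then push on the tray from above in the gap between bridge and dock.

```bash
cat > h.py <<'E'
import cv2,numpy as np
from bench import robot
np.set_printoptions(precision=4,suppress=True)
def cast(n,uv,z):
    c=robot.camera_info(n);E=np.array(c["extrinsics"]);f=240/np.tan(np.radians(c["vfov"])/2)
    uv=np.atleast_2d(np.asarray(uv,float))
    d=np.c_[(uv[:,0]-c["cx"])/f,-(uv[:,1]-c["cy"])/f,-np.ones(len(uv))]@E[:3,:3].T
    o=E[:3,3]; return (o+d*((z-o[2])/d[:,2])[:,None])[:,:2]
def proj(n,P):
    c=robot.camera_info(n);E=np.array(c["extrinsics"]);f=240/np.tan(np.radians(c["vfov"])/2)
    q=(np.atleast_2d(P)-E[:3,3])@E[:3,:3]
    return np.c_[c["cx"]+f*q[:,0]/-q[:,2],c["cy"]-f*q[:,1]/-q[:,2]]
E
python3 - <<'E'
from h import *
im=cv2.imread("pics/top0.png")
a=cv2.resize(im[210:310,195:335],None,fx=5,fy=5,interpolation=cv2.INTER_CUBIC)
b=cv2.resize(im[185:365,385:550],None,fx=3.3,fy=3.3,interpolation=cv2.INTER_CUBIC)
cv2.imwrite("pics/a.png",a);cv2.imwrite("pics/b.png",b)
E
```

```text
(no output)
```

View pics/a.png

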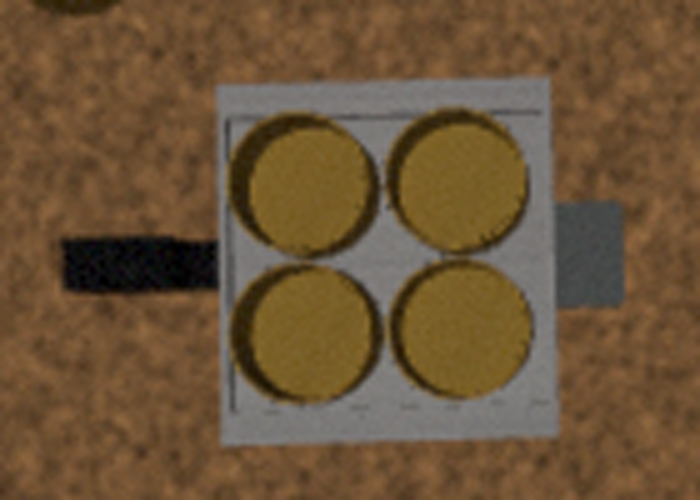

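View pics/b.png

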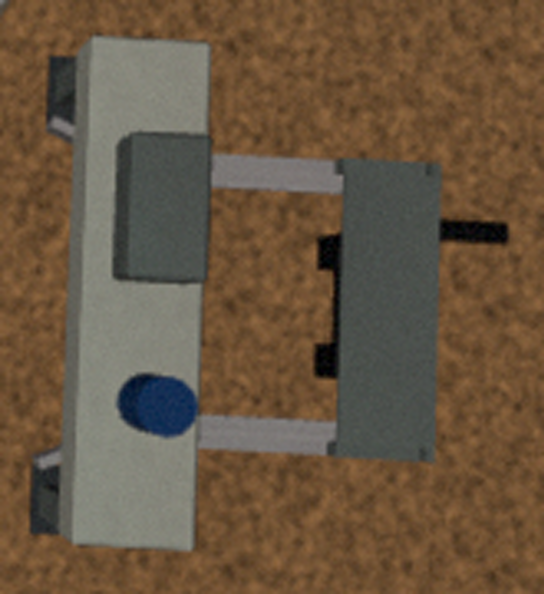

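```bash
python3 - <<'E'
from h import *
A=lambda p:(np.array(p,float)+.5)/5-.5+[195,210]
B=lambda p:(np.array(p,float)+.5)/3.3-.5+[385,185]
t=cast("top",A([(217,85),(549,77),(558,436),(222,445)]),.02)
print("tray",t,t.mean(0),"len",np.linalg.norm(t[1]-t[0]),np.linalg.norm(t[3]-t[0]))
d=(t[1]+t[2]-t[0]-t[3]);print("yaw",np.degrees(np.arctan2(d[1],d[0])))
print("handle back",cast("top",A([(63,240),(63,292)]),.07))
print("plug",cast("top",A([(623,200),(623,308)]),.028))
c=cast("top",A([(305,185),(457,180),(307,333),(461,329)]),.077)
d/=np.linalg.norm(d);R=np.array([d,[-d[1],d[0]]]);print("cans in tray",(c-t.mean(0))@R.T)
print("lips up inner/low inner",cast("top",B([(212,187),(342,193),(200,415),(335,422)]),.031))
print("bridge back top",cast("top",B([(210,43),(192,550)]),.19),"front top",cast("top",B([(93,37),(75,543)]),.19))
print("cowl",cast("top",B([(343,160),(440,163),(433,460),(332,457)]),.051))
print("black",cast("top",B([(318,237),(318,270),(315,342),(315,377)]),.044))
E
```

```text
tray [[0.6418 0.2579]
 [0.6499 0.0989]
 [0.4785 0.09  ]
 [0.4704 0.2491]] [0.5601 0.174 ] len 0.1591944955185039 0.17166558899677123
yaw -87.07910435947377
handle back [[0.5636 0.3186]
 [0.5398 0.3176]]
plug [[0.5911 0.062 ]
 [0.5398 0.0607]]
cans in tray [[-0.0325  0.0328]
 [ 0.0369  0.0334]
 [-0.0327 -0.0347]
 [ 0.0373 -0.0347]]
lips up inner/low inner [[ 0.6188 -0.2471]
 [ 0.6169 -0.3416]
 [ 0.4549 -0.2392]
 [ 0.4522 -0.3363]]
bridge back top [[ 0.6976 -0.2046]
 [ 0.3787 -0.195 ]] front top [[ 0.6994 -0.1298]
 [ 0.3814 -0.1219]]
cowl [[ 0.6389 -0.3357]
 [ 0.6386 -0.4054]
 [ 0.4283 -0.3992]
 [ 0.4287 -0.3277]]
black [[ 0.5838 -0.32  ]
 [ 0.5602 -0.32  ]
 [ 0.509  -0.3178]
 [ 0.4842 -0.3178]]
```

The close-ups show tray flange corners at crop px (217,85), (549,77), (558,436) and (222,445). The cans form a clean 2x2 with a free pocket behind the front wall. The socket hole lies between the two black blocks at about y-px 270-342, nearly centred. Going to the rear of the handle.

Request:
{"fn": "arm_command", "kwargs": {
  "targets": [
    [0.739,-0.41,0,-0.563],
    [0.739,-0.41,0,-0.563],
    [0.739,-0.41,0,-0.563],
    [0.739,-0.41,0,-0.563],
    [0.739,-0.41,0,-0.563],
    [0.739,-0.41,0,-0.563],
    [0.739,-0.41,0,-0.563],
    [0.739,-0.41,0,-0.563]
  ],
  "claw": 0
}}

```text
time: 0.77
tool_pos: [0.4766, 0.3552, 0.2049]
ee_rot: [-3.141, 0.0, 1.795]
wrist_force: [-0.2, 0.3, -0.2]
width: 0.0939
finger_force: 0.0
```

Request:
{"fn": "arm_command", "kwargs": {
  "targets": [
    [0.153,-0.085,0,-0.083],
    [0.153,-0.085,0,-0.083],
    [0.153,-0.085,0,-0.083],
    [0.153,-0.085,-0.1,-0.083],
    [0.153,-0.085,-0.18,-0.083],
    [0.153,-0.085,-0.25,-0.083],
    [0.153,-0.085,-0.25,-0.083],
    [0.153,-0.085,-0.25,-0.083]
  ]
}}

```text
time: 1.43
tool_pos: [0.549, 0.3132, 0.0768]
ee_rot: [-3.133, 0.003, 1.627]
wrist_force: [0.7, -0.3, 0.7]
width: 0.0939
finger_force: 0.0
```

```bash
python3 - <<'E'
from h import *
im=robot.snapshot("top")[:,:,::-1]; 
cv2.imwrite("pics/t1.png",cv2.resize(im[190:330,170:330],None,fx=3.5,fy=3.5,interpolation=cv2.INTER_CUBIC))
s=robot.snapshot("side")[:,:,::-1];cv2.imwrite("pics/s1.png",s)
print(robot.get_obs()["tool_pos"],robot.get_obs()["ee_rot"])
E
```

```text
[0.5533 0.3152 0.0836] [ 3.1373 -0.0017  1.6275]
```

View pics/s1.png

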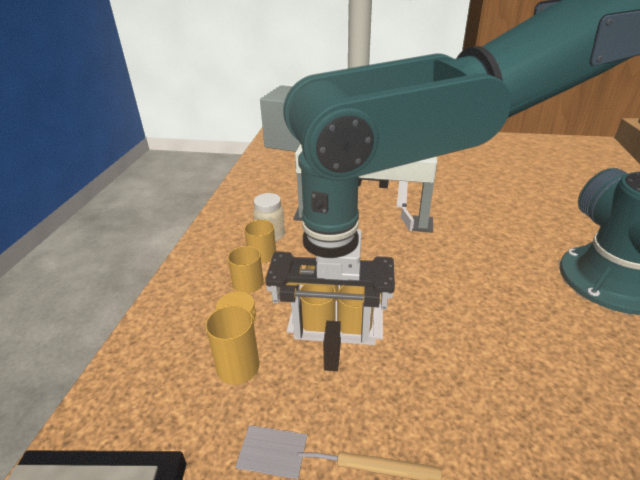

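The fingers straddle the handle (px ≈332,345), and the cans are undisturbed. Descending and gripping.

Request:
{"fn": "arm_command", "kwargs": {
  "targets": [
    [0,-0.004,-0.06,0],
    [0,-0.004,-0.107,0],
    [0,-0.004,-0.107,0],
    [0,-0.004,-0.107,0]
  ]
}}

```text
time: 1.87
tool_pos: [0.5529, 0.3129, 0.0294]
ee_rot: [3.139, -0.001, 1.627]
wrist_force: [0.5, 0.5, 0.8]
width: 0.0942
finger_force: 0.0
```

Request:
{"fn": "arm_command", "kwargs": {
  "targets": [
    [0,0,0,0],
    [0,0,0,0],
    [0,0,0,0],
    [0,0,0,0],
    [0,0,0,0],
    [0,0,0,0]
  ],
  "claw": 1
}}

```text
time: 2.37
tool_pos: [0.552, 0.3123, 0.0274]
ee_rot: [3.141, -0.0, 1.627]
wrist_force: [0.2, 0.4, -0.2]
width: 0.0575
finger_force: 0.0
```

Request:
{"fn": "arm_command", "kwargs": {
  "targets": [
    [0,0,0,0],
    [0,0,0,0],
    [0,0,0,0],
    [0,0,0,0],
    [0,0,0,0],
    [0,0,0,0],
    [0,0,0,0],
    [0,0,0,0]
  ]
}}

```text
time: 3.03
tool_pos: [0.5519, 0.3122, 0.0269]
ee_rot: [3.141, 0.0, 1.627]
wrist_force: [1.4, -0.3, -1.1]
width: 0.0239
finger_force: 30.0
```

Request:
{"fn": "arm_command", "kwargs": {
  "targets": [
    [0,-0.01,0,-0.005],
    [-0.001,-0.03,0,-0.01],
    [-0.002,-0.06,0,-0.015],
    [-0.003,-0.09,0,-0.02],
    [-0.004,-0.12,0,-0.025],
    [-0.005,-0.15,0,-0.03],
    [-0.006,-0.18,0,-0.035],
    [-0.007,-0.21,0,-0.04]
  ]
}}

```text
time: 3.7
tool_pos: [0.548, 0.2052, 0.0269]
ee_rot: [-3.141, 0.0, 1.541]
wrist_force: [0.6, 2.0, -2.1]
width: 0.024
finger_force: 30.0
```

Request:
{"fn": "arm_command", "kwargs": {
  "targets": [
    [-0.001,-0.03,0,0],
    [-0.002,-0.06,0,0],
    [-0.003,-0.09,0,0],
    [-0.004,-0.12,0,0],
    [-0.005,-0.15,0,0],
    [-0.006,-0.18,0,0],
    [-0.007,-0.205,0,0],
    [-0.007,-0.22,0,0]
  ]
}}

```text
time: 4.37
tool_pos: [0.5444, 0.0952, 0.0269]
ee_rot: [-3.141, 0.0, 1.542]
wrist_force: [-0.2, 2.6, -1.6]
width: 0.0236
finger_force: 30.0
```

```bash
python3 - <<'E'
from h import *
im=robot.snapshot("top")[:,:,::-1]
cv2.imwrite("pics/t2.png",cv2.resize(im[185:365,290:530],None,fx=3.3,fy=3.3,interpolation=cv2.INTER_CUBIC))
o=robot.get_obs();print(o["tool_pos"],o["ee_rot"],o["wrist_force"],o["width"])
E
```

```text
[0.5446 0.0942 0.0269] [-3.1413  0.0018  1.5411] [ 0.3426 -2.0977 -3.0339] 0.023749992665904017
```

View pics/t2.png

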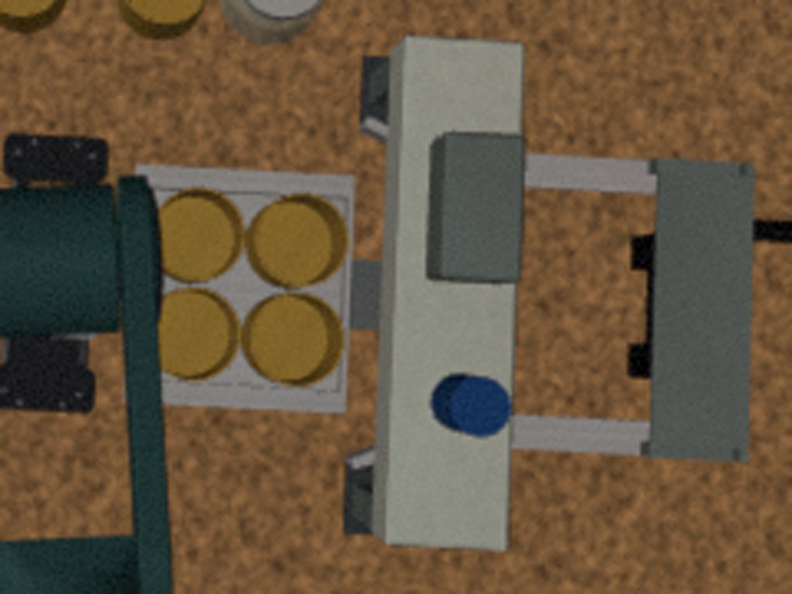

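The tray is straight in front of the mouth: end corners at crop px (355,177) and (346,412), and the plug is just reaching the bridge edge. All four cans are standing. Checking alignment against the bay.

```bash
python3 - <<'E'
from h import *
B=lambda p:(np.array(p,float)+.5)/3.3-.5+[290,185]
t=cast("top",B([(137,165),(355,177),(346,412)]),.02)
f=(t[1]+t[2])/2; e=t[1]-t[2]; g=t[1]-t[0]
print(t,f,"yaw end",np.degrees(np.arctan2(e[1],e[0]))-90,"yaw side",np.degrees(np.arctan2(g[1],g[0])))
yb=-91.6;u=np.array([np.cos(np.radians(yb)),np.sin(np.radians(yb))]);v=np.array([-u[1],u[0]])
O=np.array([.5368,-.252]); 
for n,p in(("front",f),("tcp",robot.get_obs()["tool_pos"][:2])): print(n,(p-O)@u,(p-O)@v)
h=cast("top",B([(652,272),(652,342),(652,236),(652,377)]),.0);h2=cast("top",B([(640,270),(640,343)]),.02);print(h,h2,((h2.mean(0)-O)@v))
l=cast("top",B([(525,183),(652,190),(512,418),(647,424)]),.031);print("lips",[(p-O)@v for p in l])
E
```

```text
[[ 0.6283  0.0341]
 [ 0.6237 -0.1251]
 [ 0.4536 -0.1208]] [ 0.5387 -0.1229] yaw end -91.44723496847689 yaw side -91.65144577618051
front -0.12907817871198363 -0.0017371640790738417
tcp -0.346246034344766 -0.0018843965161066097
[[ 0.5608 -0.3491]
 [ 0.5093 -0.3491]
 [ 0.5874 -0.3492]
 [ 0.4836 -0.3491]] [[ 0.5613 -0.3338]
 [ 0.5084 -0.3338]] 0.00032479031843491313
lips [np.float64(0.08468880690474884), np.float64(0.08460133501158526), np.float64(-0.08443889146495076), np.float64(-0.08366452600625743)]
```

Request:
{"fn": "arm_command", "kwargs": {
  "targets": [
    [0.001,-0.01,0,0],
    [0.002,-0.03,0,0],
    [0.003,-0.055,0,0],
    [0.003,-0.08,0,0],
    [0.002,-0.11,0,0],
    [0.001,-0.14,0,0],
    [0,-0.165,0,0],
    [-0.001,-0.18,0,0]
  ]
}}

```text
time: 5.08
tool_pos: [0.5442, 0.0053, 0.0269]
ee_rot: [-3.141, 0.0, 1.542]
wrist_force: [0.7, 2.4, -2.0]
width: 0.0238
finger_force: 30.0
```

Request:
{"fn": "arm_command", "kwargs": {
  "targets": [
    [0,-0.02,0,0],
    [-0.001,-0.04,0,0],
    [-0.002,-0.06,0,0],
    [-0.002,-0.08,0,0],
    [-0.003,-0.1,0,0],
    [-0.003,-0.12,0,0],
    [-0.004,-0.14,0,0],
    [-0.004,-0.155,0,0]
  ]
}}

```text
time: 5.75
tool_pos: [0.5421, -0.0715, 0.0269]
ee_rot: [-3.141, 0.0, 1.543]
wrist_force: [-0.7, 2.2, -2.3]
width: 0.0238
finger_force: 30.0
```

```bash
python3 - <<'E'
from h import *
im=robot.snapshot("top")[:,:,::-1]
cv2.imwrite("pics/t3.png",cv2.resize(im[185:365,340:540],None,fx=3.3,fy=3.3,interpolation=cv2.INTER_CUBIC))
s=robot.snapshot("side")[:,:,::-1];cv2.imwrite("pics/s3.png",s)
o=robot.get_obs();print(o["tool_pos"],o["ee_rot"],o["wrist_force"],o["width"])
E
```

```text
[ 0.5422 -0.0724  0.0269] [-3.1415  0.0016  1.5413] [ 0.4617 -1.3247 -2.9617] 0.023952516625595725
```

View pics/t3.png

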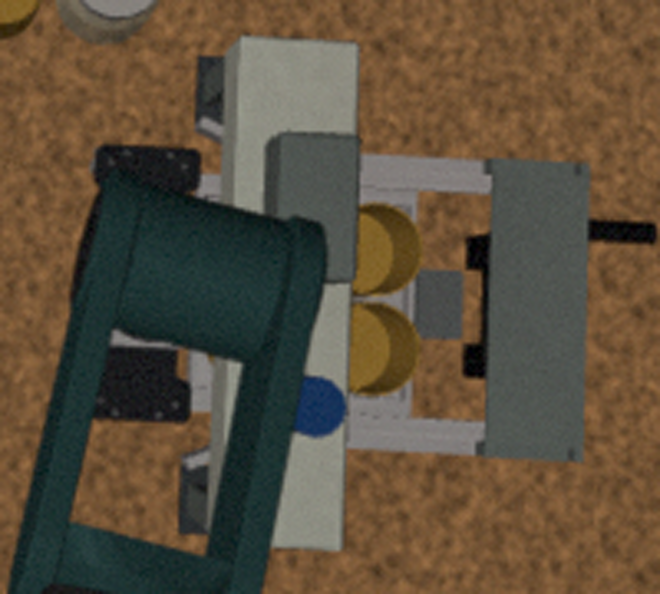

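The plug nose is at crop px x≈462, y 270-338. The socket opening is between the black blocks at y≈271-343, about 10 px ahead. The cans are standing.

```bash
python3 - <<'E'
from h import *
B=lambda p:(np.array(p,float)+.5)/3.3-.5+[340,185]
yb=-91.6;u=np.array([np.cos(np.radians(yb)),np.sin(np.radians(yb))]);v=np.array([-u[1],u[0]])
O=np.array([.5368,-.252]); q=lambda P:np.c_[(P-O)@u,(P-O)@v]
print("plug",q(cast("top",B([(462,270),(462,338)]),.028)))
print("front",q(cast("top",B([(418,187),(411,420)]),.02)))
for z in(0,.02,.044):print(z,q(cast("top",B([(468,271),(465,343)]),z)))
im=cv2.imread("pics/t3.png")
cv2.imwrite("pics/s3c.png",cv2.resize(cv2.imread("pics/s3.png")[90:270,230:470],None,fx=3,fy=3))
for x in(466,472,478):
  g=im[225:390,x].max(1);print(x,[225+i for i in range(1,len(g)) if (g[i]<35)!=(g[i-1]<35)])
E
```

```text
plug [[ 0.0691  0.0259]
 [ 0.0705 -0.0231]]
front [[ 0.0376  0.0851]
 [ 0.0377 -0.0839]]
0 [[ 0.0823  0.0267]
 [ 0.0816 -0.0264]]
0.02 [[ 0.076   0.0258]
 [ 0.0753 -0.0265]]
0.044 [[ 0.0684  0.0247]
 [ 0.0677 -0.0266]]
466 [348, 375]
472 [238, 268, 345, 376]
478 [237, 269, 344, 377]
```

View pics/s3c.png

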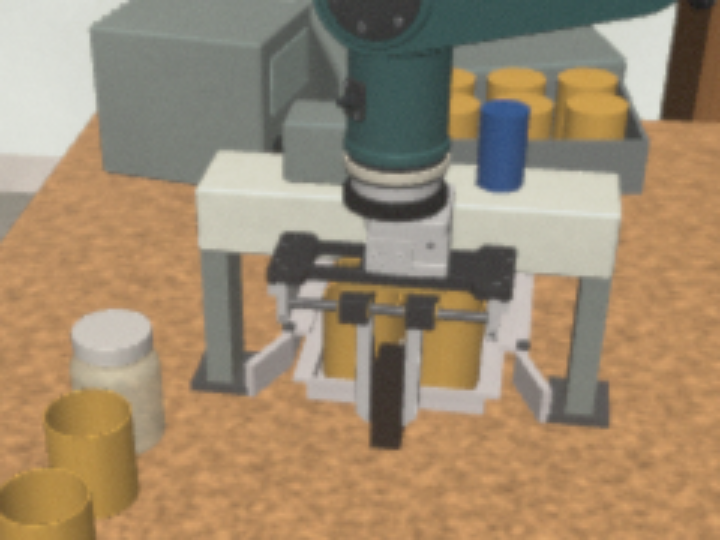

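Request:
{"fn": "arm_command", "kwargs": {
  "targets": [
    [-0.003,0,0,0],
    [-0.003,-0.006,0,0],
    [-0.003,-0.012,0,0],
    [-0.004,-0.018,0,0],
    [-0.004,-0.022,0,0],
    [-0.004,-0.022,0,0]
  ]
}}

```text
time: 6.35
tool_pos: [0.5402, -0.0816, 0.0269]
ee_rot: [-3.141, 0.0, 1.543]
wrist_force: [0.4, 0.5, -3.1]
width: 0.0243
finger_force: 30.0
```

```bash
python3 - <<'E'
from h import *
im=robot.snapshot("top")[:,:,::-1]
cv2.imwrite("pics/t4.png",cv2.resize(im[185:365,340:540],None,fx=3.3,fy=3.3,interpolation=cv2.INTER_CUBIC))
o=robot.get_obs();print(o["tool_pos"],o["ee_rot"],o["wrist_force"],o["width"])
E
```

```text
[ 0.5402 -0.0816  0.0269] [-3.1414  0.0005  1.5432] [ 0.1711 -0.2479 -2.3418] 0.02353770663230861
```

Request:
{"fn": "arm_command", "kwargs": {
  "targets": [
    [0,-0.003,0,0],
    [0,-0.006,0,0],
    [0,-0.008,0,0],
    [0,-0.008,0,0]
  ]
}}

```text
time: 6.73
tool_pos: [0.5403, -0.0855, 0.0269]
ee_rot: [-3.142, 0.0, 1.543]
wrist_force: [0.1, 1.4, -2.3]
width: 0.0236
finger_force: 30.0
```

```bash
python3 - <<'E'
from h import *
im=robot.snapshot("top")[:,:,::-1]
c=cv2.resize(im[220:330,430:520],None,fx=5,fy=5,interpolation=cv2.INTER_CUBIC)
cv2.imwrite("pics/t5.png",c)
E
```

```text
(no output)
```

View pics/t5.png

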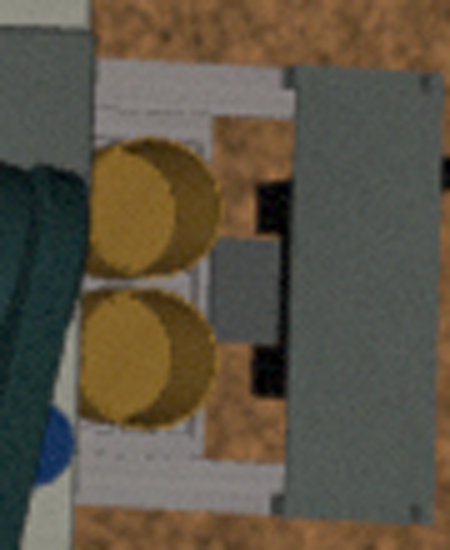

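The plug nose is between the black blocks (crop px x≈280, y 240-342) with roughly even margins. The cans are standing, and the pocket behind the front wall is at about (200,283).

```bash
python3 - <<'E'
from h import *
B=lambda p:(np.array(p,float)+.5)/5-.5+[430,220]
yb=-91.6;u=np.array([np.cos(np.radians(yb)),np.sin(np.radians(yb))]);v=np.array([-u[1],u[0]])
O=np.array([.5368,-.252]); q=lambda P:np.c_[(P-O)@u,(P-O)@v]
print("wall",q(cast("top",B([(213,116),(205,457)]),.02)),q(cast("top",B([(209,287)]),.02)))
print("inner",q(cast("top",B([(203,140),(196,430),(200,287)]),.02)))
print("cans",q(cast("top",B([(151.5,207.5),(147,358)]),.077)))
print("plug",q(cast("top",B([(280,240),(278,342)]),.028)))
print("tcp",q(robot.get_obs()["tool_pos"][None,:2]))
E
```

```text
wall [[ 0.052   0.0823]
 [ 0.0529 -0.0809]] [[ 0.0525 -0.    ]]
inner [[ 0.0475  0.0704]
 [ 0.0482 -0.0684]
 [ 0.0481 -0.0002]]
cans [[ 0.0079  0.0335]
 [ 0.008  -0.0353]]
plug [[ 0.0834  0.024 ]
 [ 0.0838 -0.0246]]
tcp [[-0.1665 -0.0012]]
```

Request:
{"fn": "arm_command", "kwargs": {
  "targets": [
    [0,0,0,0],
    [0,0,0,0],
    [0,0,0,0],
    [0,0,0,0],
    [0,0,0,0],
    [0,0,0,0],
    [0,0,0,0],
    [0,0,0,0]
  ],
  "claw": 0.4
}}

```text
time: 7.45
tool_pos: [0.5403, -0.0854, 0.027]
ee_rot: [3.141, 0.0, 1.543]
wrist_force: [0.5, 0.8, 0.8]
width: 0.0564
finger_force: 0.0
```

Request:
{"fn": "arm_command", "kwargs": {
  "targets": [
    [0,0.03,0,0],
    [0,0.06,0,0],
    [0,0.1,0,0],
    [0,0.1,0.07,0],
    [0,0.1,0.14,0],
    [0,0.1,0.22,0],
    [0,0.1,0.3,0],
    [0,0.1,0.38,0]
  ]
}}

```text
time: 8.12
tool_pos: [0.5399, -0.0351, 0.2188]
ee_rot: [-3.141, 0.0, 1.543]
wrist_force: [1.6, 0.4, 0.5]
width: 0.0561
finger_force: 0.0
```

Request:
{"fn": "arm_command", "kwargs": {
  "targets": [
    [0,0,0.08,0],
    [0,0,0.16,0],
    [0,-0.04,0.2,0],
    [-0.002,-0.1,0.2,0],
    [-0.004,-0.17,0.2,0],
    [-0.006,-0.24,0.2,0],
    [-0.007,-0.31,0.2,0],
    [-0.008,-0.38,0.2,0]
  ]
}}

```text
time: 8.78
tool_pos: [0.5361, -0.2268, 0.3172]
ee_rot: [3.141, 0.0, 1.543]
wrist_force: [1.2, -0.5, -0.1]
width: 0.0565
finger_force: 0.0
```

Request:
{"fn": "arm_command", "kwargs": {
  "targets": [
    [-0.001,-0.06,0,0],
    [-0.001,-0.074,0,0],
    [-0.001,-0.074,0,0],
    [-0.001,-0.074,0,0],
    [-0.001,-0.074,0,0]
  ]
}}

```text
time: 9.2
tool_pos: [0.536, -0.261, 0.3174]
ee_rot: [3.141, -0.0, 1.545]
wrist_force: [0.9, -1.3, -0.1]
width: 0.0565
finger_force: 0.0
```

```bash
python3 - <<'E'
from h import *
s=robot.snapshot("side")[:,:,::-1];t=robot.snapshot("top")[:,:,::-1]
o=np.hstack([s[:300,200:540],t[150:450,330:560]]);cv2.imwrite("pics/c6.png",cv2.resize(o,None,fx=1.4,fy=1.4))
o=robot.get_obs();print(o["tool_pos"],o["ee_rot"],o["joint_positions"])
E
```

```text
[ 0.5361 -0.2607  0.3176] [3.1407 0.0001 1.5454] [-0.548   0.1994  1.0238  0.0004  1.9175 -0.5224]
```

View pics/c6.png

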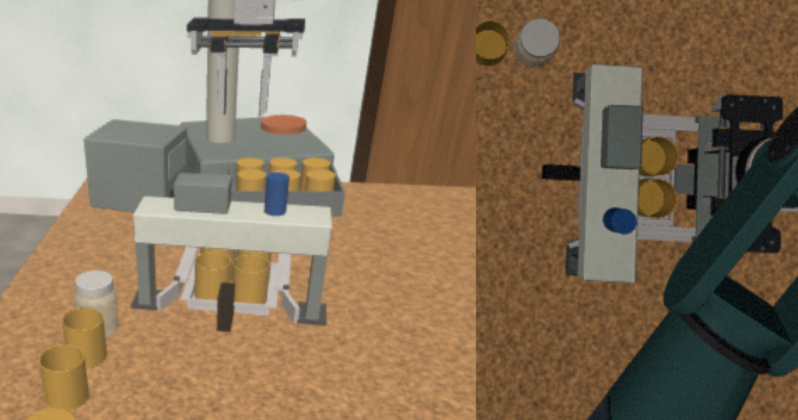

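The view shows the gripper high behind the bridge, the tray in the bay, the cans standing, and the handle in front of the bridge. I'll check numerically that the forearm clears the bridge top when lowered.

```bash
python3 - <<'E'
from h import *
for y in(.3152,.375,.39):
  for z in(.3,.35,.4,.45,.5): print(y,z,proj("side",[.5533,y,z])[0].round())
im=cv2.imread("pics/s3.png")
E
```

```text
0.3152 0.3 [329. 222.]
0.3152 0.35 [328. 189.]
0.3152 0.4 [328. 151.]
0.3152 0.45 [328. 110.]
0.3152 0.5 [327.  63.]
0.375 0.3 [321. 249.]
0.375 0.35 [321. 214.]
0.375 0.4 [320. 175.]
0.375 0.45 [319. 130.]
0.375 0.5 [318.  79.]
0.39 0.3 [319. 257.]
0.39 0.35 [318. 221.]
0.39 0.4 [317. 181.]
0.39 0.45 [316. 136.]
0.39 0.5 [315.  83.]
```

Request:
{"fn": "arm_command", "kwargs": {
  "targets": [
    [0,0,-0.07,0],
    [0,0,-0.14,0],
    [0,0,-0.21,0],
    [0,0,-0.28,0],
    [0,0,-0.34,0],
    [0,0,-0.4,0],
    [0,0,-0.43,0],
    [0,0,-0.43,0]
  ]
}}

```text
time: 9.97
tool_pos: [0.5334, -0.2593, 0.097]
ee_rot: [-3.134, -0.005, 1.545]
wrist_force: [-0.5, 0.3, -0.6]
width: 0.0563
finger_force: 0.0
```

```bash
python3 - <<'E'
from h import *
o=robot.get_obs();print(o["tool_pos"],o["wrist_force"])
yb=-91.6;u=np.array([np.cos(np.radians(yb)),np.sin(np.radians(yb))]);v=np.array([-u[1],u[0]])
O=np.array([.5368,-.252]);p=o["tool_pos"][:2]-O;print(p@u,p@v)
E
```

```text
[ 0.5334 -0.2593  0.097 ] [-0.5331  0.2572 -0.5614]
0.007387080283707563 -0.003229080572481552
```

Request:
{"fn": "arm_command", "kwargs": {
  "targets": [
    [0,0,0,0],
    [0,0,-0.03,0],
    [0,0,-0.06,0],
    [0,0,-0.09,0],
    [0,0,-0.12,0],
    [0,0,-0.146,0],
    [0,0,-0.146,0],
    [0,0,-0.146,0]
  ]
}}

```text
time: 10.63
tool_pos: [0.5363, -0.2623, 0.0298]
ee_rot: [3.141, 0.0, 1.544]
wrist_force: [0.2, -0.5, 0.0]
width: 0.0564
finger_force: 0.0
```

Request:
{"fn": "arm_command", "kwargs": {
  "targets": [
    [0,0,-0.008,0],
    [0,0,-0.016,0],
    [0,-0.01,-0.016,0],
    [0,-0.02,-0.016,0],
    [-0.001,-0.03,-0.016,0],
    [-0.001,-0.04,-0.016,0],
    [-0.001,-0.047,-0.016,0],
    [-0.001,-0.054,-0.016,0]
  ]
}}

```text
time: 11.3
tool_pos: [0.5355, -0.2882, 0.0213]
ee_rot: [3.141, -0.004, 1.543]
wrist_force: [-0.4, 6.0, 3.2]
width: 0.0565
finger_force: 2.5
```

Request:
{"fn": "arm_command", "kwargs": {
  "targets": [
    [0,-0.007,0,0],
    [0,-0.014,0,0],
    [0,-0.021,0,0],
    [-0.001,-0.028,0,0],
    [-0.001,-0.035,0,0],
    [-0.001,-0.042,0,0]
  ]
}}

```text
time: 11.8
tool_pos: [0.5351, -0.3096, 0.0213]
ee_rot: [3.141, -0.002, 1.544]
wrist_force: [0.2, 4.8, 4.2]
width: 0.0561
finger_force: 2.6
```

```bash
python3 - <<'E'
from h import *
im=robot.snapshot("top")[:,:,::-1];cv2.imwrite("pics/t7.png",im)
im=cv2.imread("pics/t5.png");im2=cv2.resize(cv2.imread("pics/t7.png")[220:330,430:520],None,fx=5,fy=5,interpolation=cv2.INTER_CUBIC)
for n,i in(("old",im),("new",im2)):
  for y in (125,290): print(n,y,[tuple(int(k) for k in i[y-4:y+5,x].mean(0)) for x in range(200,300,8)])
E
```

```text
old 125 [(122, 124, 130), (113, 118, 125), (55, 80, 107), (36, 65, 91), (46, 72, 102), (47, 78, 110), (51, 82, 115), (48, 79, 108), (52, 86, 119), (54, 87, 121), (48, 78, 107), (52, 81, 112), (65, 75, 79)]
old 290 [(115, 116, 121), (84, 87, 86), (71, 71, 70), (70, 74, 72), (75, 76, 74), (73, 76, 73), (71, 74, 72), (73, 76, 73), (74, 75, 74), (74, 73, 73), (31, 32, 29), (30, 31, 33), (77, 81, 77)]
new 125 [(121, 123, 128), (121, 124, 129), (120, 123, 128), (122, 122, 128), (122, 126, 129), (84, 83, 86), (17, 17, 16), (22, 20, 21), (27, 23, 25), (30, 25, 23), (27, 26, 21), (29, 28, 25), (27, 26, 24)]
new 290 [(26, 68, 92), (24, 59, 81), (19, 58, 76), (35, 68, 89), (42, 70, 89), (61, 63, 64), (58, 59, 59), (51, 59, 67), (28, 30, 30), (47, 46, 47), (7, 5, 7), (11, 10, 8), (30, 31, 13)]
```

Request:
{"fn": "arm_command", "kwargs": {
  "targets": [
    [0,-0.005,0,0],
    [0,-0.01,0,0],
    [0,-0.015,0,0],
    [-0.001,-0.02,0,0]
  ]
}}

```text
time: 12.18
tool_pos: [0.5349, -0.3157, 0.0213]
ee_rot: [3.141, -0.01, 1.544]
wrist_force: [0.6, 16.2, 7.5]
width: 0.0563
finger_force: 8.6
```

Request:
{"fn": "arm_command", "kwargs": {
  "targets": [
    [0,-0.004,0,0],
    [0,-0.008,0,0],
    [0,-0.012,0,0]
  ]
}}

```text
time: 12.43
tool_pos: [0.535, -0.316, 0.0213]
ee_rot: [-3.14, -0.02, 1.545]
wrist_force: [-1.5, 28.5, 12.6]
width: 0.0561
finger_force: 13.7
```

Request:
{"fn": "arm_command", "kwargs": {
  "targets": [
    [0,0.012,0,0],
    [0,0.02,0,0],
    [0,0.03,0,0],
    [0,0.04,0,0]
  ]
}}

```text
time: 12.77
tool_pos: [0.5341, -0.3072, 0.0209]
ee_rot: [-3.141, 0.002, 1.543]
wrist_force: [-0.2, 0.1, 0.2]
width: 0.0565
finger_force: 0.0
```

```bash
python3 - <<'E'
from h import *
o=robot.get_obs();print(o["tool_pos"],o["wrist_force"])
im=robot.snapshot("top")[:,:,::-1];cv2.imwrite("pics/t8.png",im)
yb=-91.6;u=np.array([np.cos(np.radians(yb)),np.sin(np.radians(yb))]);v=np.array([-u[1],u[0]]);O=np.array([.5368,-.252])
W=lambda X,Y,z:np.r_[O+X*u+Y*v,z]
for X in(-172,-160,-150,-145,-140,-130):
  p=proj("top",W(X/1e3,0,.07))[0];print(X,p)
p=proj("top",W(-.15,0,.07))[0];y=int(round(p[1]))
print([(x,int(im[y-2:y+3,x].mean())) for x in range(375,412)])
E
```

```text
[ 0.5341 -0.3072  0.0209] [-0.1904  0.1472  0.2054]
-172 [380.6998 271.6059]
-160 [385.9048 271.8836]
-150 [390.2413 272.115 ]
-145 [392.4092 272.2307]
-140 [394.5769 272.3463]
-130 [398.9117 272.5776]
[(375, 82), (376, 84), (377, 81), (378, 76), (379, 71), (380, 71), (381, 74), (382, 79), (383, 79), (384, 84), (385, 87), (386, 91), (387, 92), (388, 73), (389, 23), (390, 9), (391, 7), (392, 6), (393, 10), (394, 10), (395, 19), (396, 15), (397, 15), (398, 13), (399, 15), (400, 16), (401, 17), (402, 7), (403, 13), (404, 21), (405, 59), (406, 100), (407, 101), (408, 101), (409, 106), (410, 139), (411, 139)]
```

Request:
{"fn": "arm_command", "kwargs": {
  "targets": [
    [0,0.006,0,0],
    [0,0.006,0.06,0],
    [0,0.006,0.12,0],
    [0,0.006,0.2,0],
    [0,0.006,0.28,0],
    [0,0.0,0.36,0],
    [0,0.0,0.44,0],
    [0,0.0,0.52,0]
  ]
}}

```text
time: 13.48
tool_pos: [0.5337, -0.3071, 0.283]
ee_rot: [3.141, 0.001, 1.542]
wrist_force: [0.3, -1.2, -0.7]
width: 0.0564
finger_force: 0.0
```

Request:
{"fn": "arm_command", "kwargs": {
  "targets": [
    [0,-0.05,0.06,0],
    [-0.05,-0.12,0.06,0],
    [-0.1,-0.2,0.06,0],
    [-0.15,-0.28,0.06,0],
    [-0.2,-0.36,0.06,0],
    [-0.22,-0.4,0.06,0],
    [-0.22,-0.4,0.06,0]
  ]
}}

```text
time: 14.07
tool_pos: [0.4188, -0.5132, 0.3088]
ee_rot: [-3.138, 0.002, 1.533]
wrist_force: [1.7, 0.4, 0.2]
width: 0.0562
finger_force: 0.0
```

```bash
python3 - <<'E'
from h import *
o=robot.get_obs();print(o["tool_pos"],o["wrist_force"])
im=robot.snapshot("top")[:,:,::-1];cv2.imwrite("pics/t9.png",im)
yb=-91.6;u=np.array([np.cos(np.radians(yb)),np.sin(np.radians(yb))]);v=np.array([-u[1],u[0]]);O=np.array([.5368,-.252])
W=lambda X,Y,z:np.r_[O+X*u+Y*v,z]
# rectified at z=.02 : rows bay y, cols bay X, 1mm
def rect(im,Xs,Ys,z):
    P=np.array([[W(X/1e3,Y/1e3,z) for X in Xs] for Y in Ys]).reshape(-1,3);uv=proj("top",P).astype(np.float32).reshape(len(Ys),len(Xs),2)
    return cv2.remap(im.astype(np.float32),uv[...,0],uv[...,1],cv2.INTER_CUBIC)
r=rect(im,range(40,90,2),range(-76,77,19),.02)
for Y,row in zip(range(-76,77,19),r): print(Y,["%d/%d"%(p[0],p[2]) for p in row])
r=rect(im,range(-160,-130,6),range(-20,21,1),.07)
for i,X in enumerate(range(-160,-130,6)): print("h",X,[int(a) for a in r[:,i].mean(1)])
E
```

```text
[ 0.4188 -0.5132  0.3088] [1.6612 0.3776 0.2113]
-76 ['118/126', '121/126', '120/125', '120/126', '120/126', '119/126', '118/125', '120/125', '122/126', '119/124', '116/121', '117/121', '117/121', '116/120', '119/126', '115/123', '117/122', '119/122', '119/123', '114/126', '88/121', '58/109', '48/103', '47/105', '45/111']
-57 ['41/120', '40/120', '39/122', '45/126', '36/124', '38/121', '39/121', '35/114', '31/96', '27/72', '22/69', '12/64', '18/66', '22/69', '18/67', '24/71', '19/69', '11/64', '17/69', '26/78', '29/90', '43/115', '50/126', '50/122', '48/118']
-38 ['32/114', '36/116', '36/119', '38/121', '44/123', '37/121', '36/121', '41/123', '40/123', '32/120', '29/119', '41/124', '41/124', '37/123', '29/107', '24/87', '27/88', '22/87', '27/87', '30/89', '30/91', '30/91', '27/89', '24/89', '22/86']
-19 ['38/121', '41/122', '41/124', '40/121', '39/119', '40/123', '43/122', '39/119', '39/119', '38/120', '36/119', '36/117', '36/119', '36/106', '29/91', '22/83', '24/83', '29/85', '26/85', '23/82', '23/82', '21/81', '20/80', '22/82', '20/82']
0 ['34/66', '37/67', '30/66', '30/60', '36/71
[... 1311 characters left out ...]
97, 95, 93, 89, 86, 85, 82, 80, 77, 77, 77, 77, 78]
h -154 [86, 82, 76, 73, 68, 63, 58, 47, 39, 31, 31, 32, 34, 38, 41, 46, 48, 49, 47, 43, 42, 42, 45, 43, 37, 40, 47, 58, 60, 63, 70, 78, 86, 88, 87, 84, 80, 80, 83, 83, 80]
h -148 [86, 84, 82, 83, 82, 72, 58, 38, 21, 7, 2, 3, 3, 4, 4, 2, 2, 5, 7, 7, 5, 4, 3, 4, 7, 9, 8, 7, 5, 4, 22, 51, 77, 85, 84, 86, 85, 83, 83, 82, 80]
h -142 [81, 82, 82, 81, 78, 66, 49, 32, 22, 17, 11, 7, 6, 9, 11, 12, 11, 11, 11, 9, 7, 5, 2, 2, 4, 8, 10, 8, 10, 13, 26, 41, 58, 74, 80, 87, 89, 91, 91, 91, 93]
h -136 [86, 90, 93, 95, 99, 91, 72, 48, 29, 20, 14, 17, 16, 9, 3, 2, 5, 9, 13, 17, 19, 18, 15, 11, 9, 9, 10, 10, 12, 12, 18, 36, 56, 68, 66, 66, 72, 77, 81, 82, 82]
```

```bash
cat >> h.py <<'E'
yb=-91.6;u=np.array([np.cos(np.radians(yb)),np.sin(np.radians(yb))]);v=np.array([-u[1],u[0]]);O=np.array([.5368,-.252])
W=lambda X,Y,z:np.r_[O+X*u+Y*v,z]
def rect(n,im,Xs,Ys,z):
    P=np.array([[W(X/1e3,Y/1e3,z) for X in Xs] for Y in Ys]).reshape(-1,3);uv=proj(n,P).astype(np.float32).reshape(len(Ys),len(Xs),2)
    return cv2.remap(im.astype(np.float32),uv[...,0],uv[...,1],cv2.INTER_LINEAR)
E
python3 - <<'E'
from h import *
im=cv2.imread("pics/t9.png")[:,:,::-1]  # saved from RGB flipped already
im=cv2.imread("pics/t9.png")
sat=(im.max(2).astype(float)-im.min(2))
Xs=np.arange(60,100,.5)
def edge(z,Ys):
    r=rect("top",sat,Xs,Ys,z); out=[]
    for row in r:
        h=35; k=[i for i in range(1,len(row)) if (row[i]<h)!=(row[i-1]<h)]
        out.append([float(Xs[i]) for i in k])
    return out
for Y in(-79,-76,-73,73,76,79): print("flange",Y,edge(.02,[Y]),"cowl",edge(.051,[Y]))
for Y in(-95,-88,88,95): print("cowl",Y,edge(.051,[Y]))
g0=cv2.imread("pics/t5.png")
s=robot.snapshot("side");hsv=cv2.cvtColor(s,cv2.COLOR_RGB2HSV)
# can tops, expected rim centres at home
for X in(-34,36):
  for Y in(-34,34): print(X,Y,proj("side",W(X/1e3,Y/1e3,.077))[0].round(),proj("top",W(X/1e3,Y/1e3,.077))[0].round(1))
t=im[230:320,430:490]
gold=((im[:,:,0].astype(int)<60)&(im[:,:,2].astype(int)>95)&(im[:,:,1].astype(int)>75)).astype(np.uint8)
cv2.imwrite("pics/s9.png",s[:,:,::-1])
print(robot.get_obs()["time"])
E
```

```text
flange -79 [[80.5, 91.0]] cowl [[71.0, 80.5]]
flange -76 [[80.5, 91.0]] cowl [[70.5, 81.0]]
flange -73 [[80.5, 91.0]] cowl [[70.5, 80.5]]
flange 73 [[80.5, 91.5]] cowl [[70.5, 81.0]]
flange 76 [[80.5, 91.5]] cowl [[70.5, 81.0]]
flange 79 [[80.0, 91.0]] cowl [[71.0, 80.5]]
cowl -95 [[]]
cowl -88 [[]]
cowl 88 [[]]
cowl 95 [[]]
-34 -34 [379. 183.] [440.7 289.7]
-34 34 [353. 181.] [441.7 259.9]
36 -34 [382. 171.] [471.2 291.3]
36 34 [356. 169.] [472.1 261.5]
14.1667
```

```bash
python3 - <<'E'
from h import *
im=cv2.imread("pics/t9.png");z=cv2.resize(im[230:330,430:510],None,fx=5,fy=5,interpolation=cv2.INTER_CUBIC)
c=cv2.HoughCircles(cv2.medianBlur(cv2.cvtColor(z,cv2.COLOR_BGR2GRAY),7),cv2.HOUGH_GRADIENT,1,100,param1=80,param2=22,minRadius=62,maxRadius=78)
for x,y,r in c[0]:
    p=cast("top",[(x+.5)/5-.5+430,(y+.5)/5-.5+230],.077)[0]-O; print("circle",x,y,r,"bay",p@u,p@v)
s=cv2.imread("pics/s9.png")
for Y in(-34,34):
  for zz in(.01,.03,.05,.065):
    x,y=proj("side",W(-.067,Y/1e3,zz))[0].round().astype(int);print(Y,zz,x,y,s[y-1:y+2,x-1:x+2].mean((0,1)).astype(int))
# bystanders: changed pixels top vs start in the row of cans and spatula
a=cv2.imread("pics/top0.png").astype(int)
for n,(x0,y0,x1,y1) in dict(row=(180,155,392,215),spat=(130,210,175,340)).items(): print(n,np.abs(a-im)[y0:y1,x0:x1].mean())
E
```

```text
circle 175.5 304.5 66.3 bay 0.021016179271759184 -0.033022803232168794
circle 183.5 161.5 69.7 bay 0.022716183335690195 0.03248401513977775
-34 0.01 377 212 [166 173 182]
-34 0.03 377 205 [ 73 137 176]
-34 0.05 378 198 [ 73 136 175]
-34 0.065 378 193 [ 72 136 173]
34 0.01 351 210 [167 173 182]
34 0.03 351 203 [ 73 138 177]
34 0.05 351 196 [ 72 137 175]
34 0.065 351 191 [ 74 137 174]
row 2.878170859538784
spat 2.72005698005698
```

```bash
python3 -c "
from bench import robot
print(robot.close_job())"
```

```text
the job is handed in; nothing more can be done
None
```

The tray is in the bay with its end wall within about 0.5 mm of the cowl's front edge in the last overhead picture, and it stopped hard there under a 28 N push. The four cans are still standing, the bystanders show no change from the first picture, the gripper is clear, and the job is handed in (about 14 s used).

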